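Clip a snap hook onto the bench anchor and prove it

TASK

Take the snap hook by its grip out of its wooden rest, press its sprung gate down onto the cross bar of the U-bolt bench anchor until the bar pops inside and the gate snaps shut, and then draw the hook level towards its tail with a firm tug of about 10 N, so that the bar pulls in the pointed bow. Press and tug with feeling, never with more than 18 N on the anchor, and leave the clipped hook lying still, its loop on the bar and its tail down on the bench, without disturbing the other things on the bench.

Things in the scene. Friction and masses are not known exactly. Their poses are not given: they have to be found in the camera images.
- snap_hook: Loose steel snap hook, about 0.25 kg, 135 mm long, 72 high, bars 10 thick, standing upright in the rest's slots (24 mm deep: lift it straight up). Origin: under the middle, at the loop's lowest edge. x runs to the pointed bow (outside at +65), z up to the back; the loop lies in the x-z plane. Its hollow: z 10 to 43 (a rubber pad tops it), from x = -32 to the bow's inside at +53.
- hook_grip (a point): Point on the hook at (12, 0, 66) mm, where the TCP should grip, closing across y, firmly (about 50 N): in the grey ribbed grip on the hook's back, x -23 to +39, 16 mm wide, z 46 to 72. Fingertips must not reach below z = 46, as the bar passes there.
- hook_bow (a point): Point on the hook at (47, 0, 28) mm: where the centre of the anchor's bar lies when it sits in the bow. Let go there, the hook tips about the bar, tail down onto the bench.
- hook_mouth (a point): Point on the hook at (18, 0, 1.5) mm, on the underside of the shut gate near its tip: press here on the bar (x 14 to 21 works). The gate swings in until the bar's centre is about 33 mm above the hook's lowest edge; then the bar slips past the tip and the gate snaps shut beneath it. About 6 mm further on the pad at the hollow's top stops hard on the bar.
- hook_tail (a point): Point on the hook at (-70, 0, 28) mm: the outer end of the small eye at the tail.
- gate (a joint): Angle (rad) of the sprung gate, a 7 mm round bar along the hook's underside (z 1.5 to 8.5) from its hinge at x = -22 to its tip at +25.5; the bow's fixed nose starts at +26.5. 0 shut, grows as it swings up into the hollow, stop at 1.0; never outwards. It takes about 4 N at hook_mouth to start, 7 to 11 N near the snap, and shuts by itself.
- anchor: Fixed bench anchor: dark plate 80 x 110 x 10 mm, two sleeves 31 mm high, in them an upturned steel U-bolt. Origin: under the plate, below the middle of the cross bar. The bar is 7 mm thick, along the anchor's y, 50 mm between the legs; set the hook's x along anchor +x or -x. The bar's centre is 72 to 100 mm above the bench, different each time and not measured; it does not give.
- anchor_mid (a point): Point on the anchor's axis 86 mm above the bench: the middle of the heights that the bar can have.
- hook_rest: Fixed wooden rest, 116 x 52 mm, 10 mm thick, with two pairs of cheeks up to 34 mm high that hold the hook; origin under it, below the hook's origin, the same axes.
- spool: Brown thread spool, 50 mm high, standing; leave it alone.
- wax: Yellowish wax block, 31 x 46 x 19 mm; leave it alone.
- tin: Round rivet tin, 54 mm across, 17 mm high; leave it alone.
- tape_roll: Roll of masking tape, 105 mm across, 24 mm high; leave it alone.
- paint_pot: Small pot with a black lid, 39 mm across, 48 mm high; leave it alone.

How it is judged (in metres and radians):
On the way, in this order (a step that is already met when the one before it is completed fails the run):
1. the gate is pressed well open by the anchor's bar (value of joint gate above 0.4 rad and contact force between snap_hook and anchor above 1 N and horizontal distance between hook_mouth and anchor below 0.015 m), for 0.04 s.
2. gate shut again, the held hook is tugged with over 6 N so that the bar pulls in the bow (horizontal distance between hook_bow and anchor below 0.014 m and height (world z) of hook_bow between 0.052 and 0.12 m and value of joint gate below 0.08 rad and contact force between snap_hook and anchor above 6 N and contact force between the fingers and snap_hook above 1 N), for 0.2 s.
At the end, for the whole second after the job is handed in: the released hook rests still on the anchor with the bar inside its loop (anchor_mid at x -25 to 62, y -30 to 30, z 12 to 62 mm in the hook's frame), its tail end less than 45 mm above the bench, gate shut (under 0.08 rad) (value of joint gate below 0.08 rad and z of anchor_mid in the frame of snap_hook between 0.012 and 0.062 m and x of anchor_mid in the frame of snap_hook between -0.025 and 0.062 m and y of anchor_mid in the frame of snap_hook between -0.03 and 0.03 m and height (world z) of hook_tail below 0.045 m and contact force between snap_hook and anchor above 0.3 N and linear speed of snap_hook below 0.03 m/s and angular speed of snap_hook below 0.3 rad/s); the robot touches nothing.
It fails at once if the held hook presses or pulls on the anchor with more than 18 N (contact force between snap_hook and anchor above 18 N and contact force between the fingers and snap_hook above 1 N).
It fails at once if the arm or gripper pushes on the anchor with more than 25 N (contact force between the arm and anchor above 25 N).
It fails at once if a bystander is shifted by more than 20 mm (distance of any of spool, wax, tin, tape_roll, paint_pot from where it was at the start of the episode above 0.02 m).
It also fails if it takes over 72 s, if anything falls off the work surface, if the arm or the gripper's body presses on something with over 40 N, if the wrist force passes 120 N, or if a joint passes its speed limit or range.

ROBOT

A 6-joint arm with a two-finger parallel gripper is mounted at the origin on a cart in front of the work surface, level with it; the furniture and walls round the work are solid. World frame = base frame: x ahead of the robot, y to its left, z up, the work surface at z = 0. Lengths are in m, angles in degrees, forces in N, time in s.
With the tool pointing down it reaches from about 0.325 to 0.85 m from the base axis. Payload 4.4 kg.
Tool frame: the origin (TCP) lies between the finger pads, 19 mm behind the fingertips; this is the grasp point; z points along the fingers, y is the line along which they close (so a half turn about z gives the same grasp; the last joint's range is limited). The gripper opens to 94 mm and grips with 3 to 60 N. Pads are 16 mm wide; open, the fingers measure 119 mm over their backs; the gripper's body (75 mm by 177 mm) begins 78 mm behind the grasp point.
Start: joints at [-83.222, 11.837, 88.321, -0, 79.842, -8.623], TCP at [0.153, -0.554, 0.224] pointing down, gripper open.
Joint ranges: [-156.59, 156.59], [-49.26, 127.26], [12.9, 141.05], [-63.56, 243.56], [4.71, 150.69], [-161.64, 161.64]. Speed limits (degrees/s): [159.86, 159.86, 180, 180, 180, 180].

INTERFACE

Orientations are given as a 3x3 rotation matrix whose columns are the frame's x, y, z axes.
In Python, from workcell import robot, eyes gives the robot as it stands (robot), with the cameras (eyes).
- The arm moves only by the shell command python3 jog.py [FORCE], which reads ROWS from standard input. ROWS is a JSON list of rows, 1 to 5 of them, each written [opening, [dx, dy, dz], [rx, ry, rz]]: the finger opening in m, then dx, dy, dz in shares of the most that a row can go, 1 being 62.5 mm, then a rotation vector rx, ry, rz in a scale on which 1.0 is 120 degrees; each row shifts and turns the commanded pose from where the row before left it, along the tool's axes as they then stand; what a row does not reach is not made up. A row lasts 1/8 s, in which the tool goes at most 0.0625 m and 10.7 degrees, less where a joint would pass 70% of its speed; a pose out of reach is approached as far as the arm can. The fingers move at their own pace and stop on an object; FORCE is the grip in N (left out, the last holds). Time passes only in rows, so rows that do not move let the fingers close. It prints the time, the measured TCP pose, the force, the opening and the grip force at its end. A shift or turn number past 1, either way, is cut back to 1. Input that does not fit is refused with a message, and nothing moves.
- robot.get_state(): the state, without advancing time (a new reading comes with each control period).
- eyes.grab_frame(name): name is "side" or "top"; returns the picture (420x560x3 uint8, red, green, blue); there is no depth.
- eyes.camera_info(name): a dict with "K" (3x3 intrinsics, pixels), "extrinsics" (4x4, takes a point from camera to world coordinates). Camera axes: x right, y up, looking along -z (the intrinsics and any distortion apply to the point x, -y, -z); pixel columns grow to the right and rows downward; lengths in m; the calibration is good to about 2 mm. A picture is of the moment at which its call begins. camera_info takes no time and is no camera call.
- robot.job_done(): hands the job in; it is judged then, once.
The state is a dict: "time": time; "joint_positions": joint angles; "dq": joint speeds; "joint_torque": joint torques, N m; "eef_pos": TCP position; "ee_rot": TCP orientation; "force": force on the tool from outside, world axes, zero at the start; "wrist_torque": the same for the moment, N m; "finger_gap": finger opening in m; "grasp_force": force on a finger pad.
Only numpy, scipy, OpenCV 4.12 (cv2) and the standard library are available. Lean on these libraries where they do the work, as an engineer would, in place of code of your own. Each camera call takes 0.05 s, during which the arm holds its last target. There are 200 camera calls.

## Working session

There is one attempt and no reset: what is moved stays moved. The work goes in short steps, Python scripts to look and compute and a shell command to move; the robot and the scene stay as the last step left them, time stands still between calls to the robot, and variables do not carry over. Pictures are saved under pics/ and viewed, at most 10 in all, crops included, and the job is handed in when it is done.

```bash
ls; mkdir -p pics; cat > h.py <<'E'
import numpy as np, cv2
from workcell import robot, eyes
def ray(n,u,v):
    c=eyes.camera_info(n);K=np.array(c["K"]);E=np.array(c["extrinsics"])
    d=c.get("distortion",c.get("dist"))
    p=cv2.undistortPoints(np.array([[[u,v]]],float),K,None if d is None else np.array(d,float))[0,0]
    return E[:3,3],E[:3,:3]@np.array([p[0],-p[1],-1])
def atz(n,u,v,z):
    o,d=ray(n,u,v);return o+d*(z-o[2])/d[2]
def proj(n,P):
    c=eyes.camera_info(n);K=np.array(c["K"]);E=np.array(c["extrinsics"])
    q=E[:3,:3].T@(np.array(P)-E[:3,3]);q=q*[1,-1,-1];d=c.get("distortion",c.get("dist"))
    return cv2.projectPoints(q.reshape(1,1,3),np.zeros(3),np.zeros(3),K,None if d is None else np.array(d,float))[0].ravel()
E
python3 - <<'E'
from h import *
for n in("side","top"):
    c=eyes.camera_info(n);print(n,c.keys(),np.round(c["K"],1).tolist(),np.round(c["extrinsics"],3).tolist(),{k:v for k,v in c.items() if k not in("K","extrinsics")})
    f=eyes.grab_frame(n);cv2.imwrite(f"pics/{n}0.png",cv2.resize(f[:,:,::-1],(784,588),interpolation=cv2.INTER_CUBIC));cv2.imwrite(f"pics/raw_{n}0.png",f[:,:,::-1])
print(robot.get_state())
E
```

```text
jog.py
pics
workcell.py
side dict_keys(['K', 'extrinsics']) [[493.3, 0.0, 287.5], [0.0, 493.3, 209.1], [0.0, 0.0, 1.0]] [[0.94, 0.151, -0.305, 0.277], [-0.34, 0.423, -0.84, -0.503], [0.002, 0.893, 0.449, 0.472], [0.0, 0.0, 0.0, 1.0]] {}
top dict_keys(['K', 'extrinsics']) [[505.2, 0.0, 287.1], [0.0, 505.2, 210.4], [0.0, 0.0, 1.0]] [[0.152, 0.965, -0.213, 0.317], [-0.988, 0.149, -0.027, 0.181], [0.005, 0.215, 0.977, 1.046], [0.0, 0.0, 0.0, 1.0]] {}
{'time': 0.1, 'joint_positions': array([-8.32241248e+01,  1.18799621e+01,  8.83941511e+01, -2.09628027e-04,
        7.98409502e+01, -8.62264434e+00]), 'dq': array([ 0.0640831 , -0.09131768, -0.28341355, -0.0486061 ,  0.03238776,
       -0.06967868]), 'joint_torque': array([-3.90338000e-04, -3.71863317e+01, -2.82292968e+01,  7.01273954e-02,
        3.11459647e-02, -5.43655949e-05]), 'eef_pos': array([ 0.152592  , -0.55368794,  0.22322136]), 'ee_rot': array([[ 9.64102129e-01,  2.65531594e-01, -2.40519437e-04],
       [ 2.65531536e-01, -9.64100113e-01,  1.99378239e-03],
       [ 2.97527400e-04, -1.98607534e-03, -9.99997983e-01]]), 'force': array([ 0.6645117 , -0.89017872, -0.69655323]), 'wrist_torque': array([-0.02556017, -0.04558993, -0.04438546]), 'grasp_force': 0.0, 'finger_gap': 0.09396093102380991}
```

View pics/side0.png

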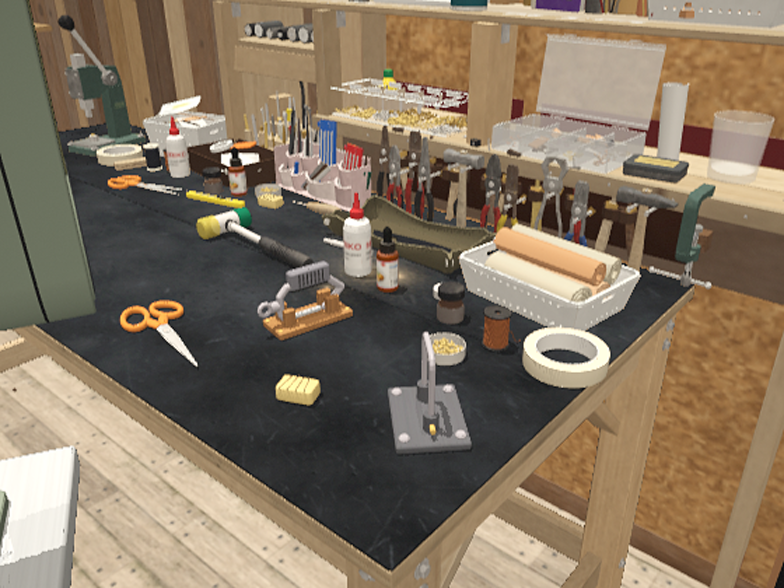

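View pics/top0.png

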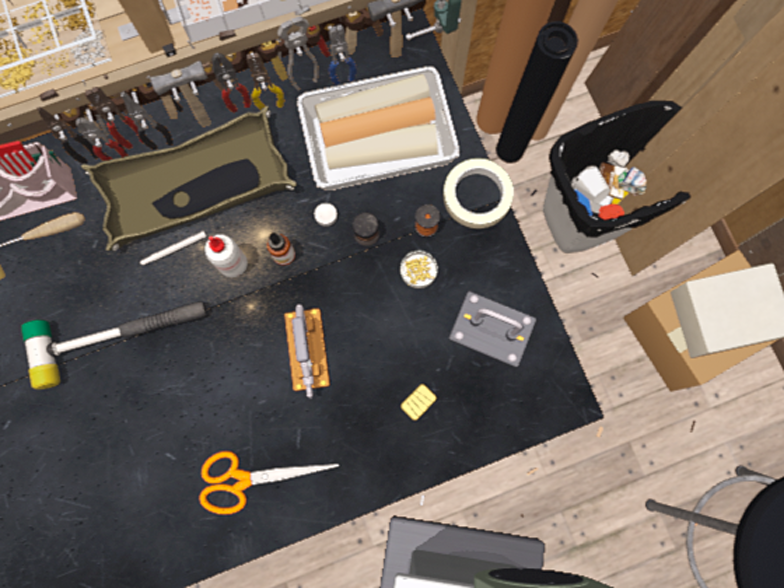

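Side: the hook is at about (305,300) in the view and the anchor at (430,400). Top: the hook is at (305,350), its tail apparently at the bottom, and the anchor at (493,327). Next I'll enlarge both.

```bash
python3 - <<'E'
import cv2,numpy as np
t=cv2.imread("pics/raw_top0.png");s=cv2.imread("pics/raw_side0.png")
def crop(im,x,y,w=80,h=60,k=5):
    return cv2.resize(im[y:y+h,x:x+w],(w*k,h*k),interpolation=cv2.INTER_CUBIC)
a=np.vstack([np.hstack([crop(t,180,215,80,75,4)[:300,:320],crop(t,312,200,80,75,4)]),np.hstack([crop(s,180,180,80,75,4),crop(s,270,232,80,100,3)[:300,:240].copy() if 0 else crop(s,266,232,80,75,4)])])
cv2.imwrite("pics/c.png",a);print(a.shape)
E
```

```text
(600, 640, 3)
```

View pics/c.png

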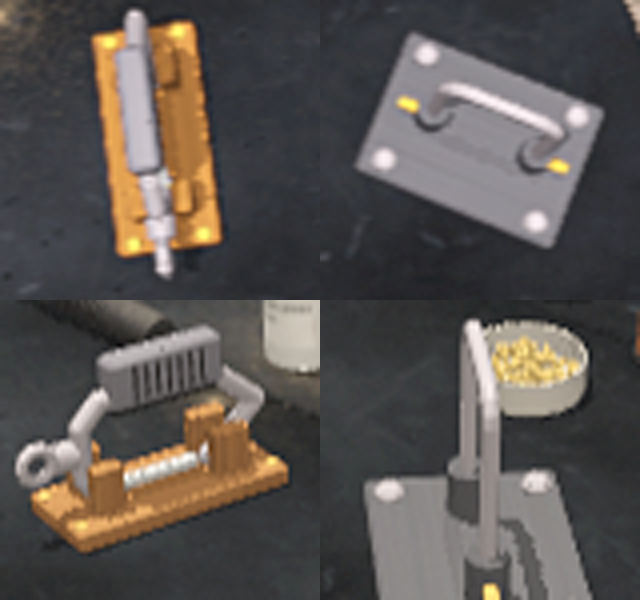

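```bash
cat >> h.py <<'E'
def cr(u,v,ox,oy,k=4): return (u+.5)/k-.5+ox,(v+.5)/k-.5+oy
E
python3 - <<'E'
from h import *
from scipy.optimize import least_squares
r=[atz("top",*cr(u,v,180,215),.01)[:2] for u,v in[(92,35),(195,20),(220,240),(120,257)]]
a=[atz("top",*cr(u,v,312,200),.01)[:2] for u,v in[(92,32),(285,108),(233,248),(37,167)]]
for q in(r,a):
    q=np.array(q);print(q.round(4).tolist(),"c",q.mean(0).round(4),"sides",np.linalg.norm(q-np.roll(q,-1,0),axis=1).round(4))
    for i,j in((3,0),(2,1),(0,1),(3,2)): print(np.degrees(np.arctan2(*(q[j]-q[i])[::-1])).round(1),end=" ")
    print()
g=np.array([atz("top",*cr(u,v,180,215),.082)[:2] for u,v in[(130,47),(144,168)]])
print("grip",g,g.mean(0),np.linalg.norm(g[0]-g[1]),np.degrees(np.arctan2(*(g[0]-g[1])[::-1])))
print("tail",atz("top",*cr(165,275,180,215),.038),"bow",atz("top",*cr(134,10,180,215),.04))
# bar height from side and top for end points
c=np.array(a).mean(0)
for z in(.072,.08,.086,.092,.1):
    s=[atz("side",*cr(u,v-300,266,232),z)[:2] for u,v in[(473-320,325),(490-320,405)]]
    t=[atz("top",*cr(u,v,312,200),z)[:2] for u,v in[(440-320,93),(562-320,135)]]
    print(z,np.round(s,4).tolist(),np.mean(s,0).round(4),np.round(t,4).tolist(),np.mean(t,0).round(4))
E
```

```text
[[0.4896, 0.3803], [0.5056, 0.3286], [0.3948, 0.2958], [0.3785, 0.3446]] c [0.4421 0.3373] sides [0.0541 0.1156 0.0515 0.1166]
17.8 16.5 -72.7 -71.6 
[[0.5651, 0.1123], [0.5402, 0.0073], [0.4633, 0.0256], [0.4896, 0.131]] c [0.5146 0.069 ] sides [0.1079 0.079  0.1087 0.0778]
-13.9 -13.4 -103.4 -104.0 
grip [[0.47458173 0.34711326]
 [0.41766724 0.32970162]] [0.44612449 0.33840744] 0.0595182637880355 17.010246182048164
tail [0.37153085 0.31655769 0.038     ] bow [0.50054416 0.35584201 0.04      ]
0.072 [[0.5376, 0.1383], [0.5215, 0.0802]] [0.5295 0.1092] [[0.5219, 0.0987], [0.5103, 0.037]] [0.5161 0.0679]
0.08 [[0.5324, 0.1255], [0.5166, 0.0685]] [0.5245 0.097 ] [[0.5203, 0.0994], [0.5087, 0.0382]] [0.5145 0.0688]
0.086 [[0.5285, 0.1159], [0.5129, 0.0598]] [0.5207 0.0878] [[0.519, 0.0999], [0.5075, 0.0391]] [0.5133 0.0695]
0.092 [[0.5246, 0.1063], [0.5092, 0.051]] [0.5169 0.0786] [[0.5177, 0.1004], [0.5063, 0.04]] [0.512  0.0702]
0.1 [[0.5193, 0.0934], [0.5043, 0.0394]] [0.5118 0.0664] [[0.5161, 0.1011], [0.5047, 0.0411]] [0.5104 0.0711]
```

```bash
cat >> h.py <<'E'
def draw(n,im,P,ox,oy,k=4,col=(0,255,0),closed=True):
    q=np.array([proj(n,p) for p in P]);q=(q-[ox,oy]+.5)*k-.5
    cv2.polylines(im,[np.round(q*8).astype(int).reshape(-1,1,2)],closed,col,1,cv2.LINE_AA,3)
def fr(o,yaw,L):
    c,s=np.cos(np.radians(yaw)),np.sin(np.radians(yaw));R=np.array([[c,-s,0],[s,c,0],[0,0,1]])
    return [np.array(o)+R@(np.array(l)/1000) for l in L]
def box(x0,x1,y0,y1,z): return [(x0,y0,z),(x1,y0,z),(x1,y1,z),(x0,y1,z)]
E
cat > ov.py <<'E'
from h import *
import sys
rx,ry,ryaw,ax,ay,ayaw,bz=map(float,sys.argv[1:8])
rows=[]
for n,offs in(("top",[(180,215),(312,200)]),("side",[(180,180),(266,232)])):
    im=cv2.imread(f"pics/raw_{n}0.png");row=[]
    for ox,oy in offs:
        c=cv2.resize(im[oy:oy+75,ox:ox+80],(384,288) and (400,300) if 0 else (400,375),interpolation=cv2.INTER_CUBIC)[:300] if 0 else cv2.resize(im[oy:oy+75,ox:ox+80],(320,300),interpolation=cv2.INTER_CUBIC)
        draw(n,c,fr((rx,ry,0),ryaw,box(-58,58,-26,26,10)),ox,oy)
        draw(n,c,fr((rx,ry,.01),ryaw,box(-23,39,-8,8,72)),ox,oy,col=(0,0,255))
        draw(n,c,fr((rx,ry,.01),ryaw,[(-70,0,28),(65,0,28)]),ox,oy,col=(255,255,0))
        draw(n,c,fr((ax,ay,0),ayaw,box(-40,40,-55,55,10)),ox,oy)
        draw(n,c,fr((ax,ay,bz),ayaw,[(0,-25,0),(0,25,0)]),ox,oy,col=(0,0,255))
        row.append(c)
    rows.append(np.hstack(row))
cv2.imwrite("pics/ov"+sys.argv[8]+".png",cv2.resize(np.vstack(rows),None,fx=1,fy=1))
E
python3 ov.py .4421 .3373 17.1 .5146 .069 -13.7 .096 1
```

```text
(no output)
```

View pics/ov1.png

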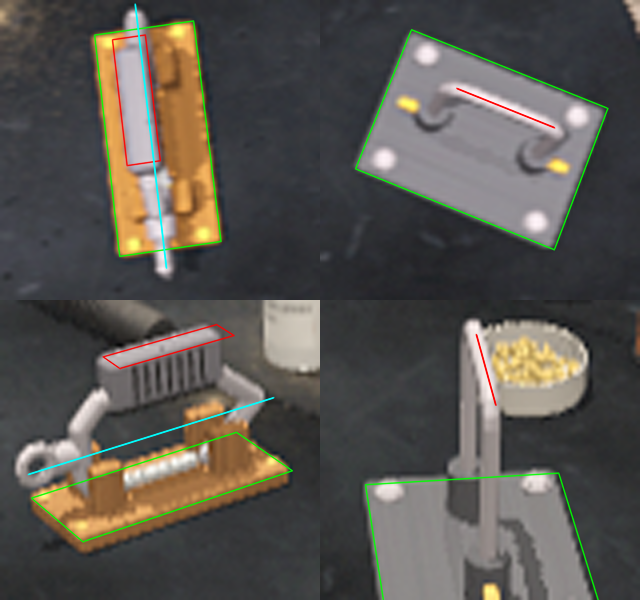

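```bash
cat >> h.py <<'E'
def todo(p,yaw):
    s=robot.get_state();R=np.array(s["ee_rot"]);e=np.array(p)-s["eef_pos"]
    y=np.radians(yaw);T=np.column_stack([[np.cos(y),np.sin(y),0],[np.sin(y),-np.cos(y),0],[0,0,-1]])
    from scipy.spatial.transform import Rotation as Q
    print("tool d",(R.T@e).round(4),"rotvec",Q.from_matrix(R.T@T).as_rotvec(degrees=True).round(2),"t",s["time"],"F",np.round(s["force"],2))
E
python3 - <<'E'
from h import *
print("wax",atz("top",418/1.4,402/1.4,.019),"tin",atz("top",420/1.4,268/1.4,.017),"proj tail",proj("top",(.398,.098,.02))*1.4,"alt",proj("top",(.626,.042,.02))*1.4)
todo((.45,-.2,.224),17.1)
todo((.4503,.3398,.20),17.1)
E
```

```text
wax [0.38893403 0.16308727 0.019     ] tin [0.58694977 0.18939175 0.017     ] proj tail [463.69609939 402.6097892 ] alt [520.71593773 257.18333571]
tool d [ 3.806e-01 -2.620e-01 -1.000e-04] rotvec [-0.11 -0.02 -1.7 ] t 0.1 F [ 0.66 -0.89 -0.7 ]
tool d [ 0.5243 -0.7823  0.0249] rotvec [-0.11 -0.02 -1.7 ] t 0.1 F [ 0.66 -0.89 -0.7 ]
```

The manual's scale: shifts go in shares of 62.5 mm and turns go in shares of 120 degrees. Converting my numbers, 0.045 m is 0.72, -0.033 m is -0.528.

```bash
echo '[[0.094, [0.72, -0.528, 0], [0, 0, 0]], [0.094, [0.72, -0.528, 0], [0, 0, 0]], [0.094, [0.72, -0.528, 0], [0, 0, 0]], [0.094, [0.72, -0.528, 0], [0, 0, 0]], [0.094, [0.72, -0.528, 0], [0, 0, 0]]]' | python3 jog.py 50
echo '[[0.094, [0.72, -0.528, 0], [0, 0, 0]], [0.094, [0.72, -0.528, 0], [0, 0, 0]], [0.094, [0.72, -0.528, 0], [0, 0, 0]], [0.094, [0.32, -0.8, 0], [0, 0, 0]], [0.094, [0.32, -0.8, 0], [0, 0, 0]]]' | python3 jog.py
python3 -c "
from h import *
todo((.4503,.3398,.20),17.1)"
```

```text
time: 0.72
eef_pos: [0.3264, -0.3337, 0.2239]
ee_rot: [[0.964, 0.265, -0.0], [0.265, -0.964, 0.001], [-0.0, -0.001, -1.0]]
force: [0.4, 0.1, -0.1]
finger_gap: 0.0937
grasp_force: 0.0
time: 1.35
eef_pos: [0.4416, -0.0953, 0.2238]
ee_rot: [[0.964, 0.266, -0.001], [0.266, -0.964, 0.0], [-0.001, -0.001, -1.0]]
force: [-0.6, -0.7, 0.1]
finger_gap: 0.0941
grasp_force: 0.0
tool d [ 0.124  -0.4172  0.024 ] rotvec [-0.04  0.03 -1.7 ] t 1.35 F [-0.62 -0.74  0.09]
```

Converted, -0.052 m is -0.832, 0.0155 m is 0.248, -1.7 degrees is -0.0142.

```bash
echo '[[0.094, [0.248, -0.832, 0.048], [0, 0, 0]], [0.094, [0.248, -0.832, 0.048], [0, 0, 0]], [0.094, [0.248, -0.832, 0.048], [0, 0, 0]], [0.094, [0.248, -0.832, 0.048], [0, 0, -0.0142]], [0.094, [0.248, -0.832, 0.048], [0, 0, 0]]]' | python3 jog.py
echo '[[0.094, [0.248, -0.832, 0.048], [0, 0, 0]], [0.094, [0.248, -0.832, 0.048], [0, 0, 0]], [0.094, [0.248, -0.832, 0.048], [0, 0, 0]], [0.06, [0, 0, 0], [0, 0, 0]], [0.06, [0, 0, 0], [0, 0, 0]]]' | python3 jog.py
python3 - <<'E'
from h import *
todo((.4503,.3398,.077),17.1)
E
```

```text
time: 1.98
eef_pos: [0.4452, 0.1758, 0.2089]
ee_rot: [[0.956, 0.294, -0.0], [0.294, -0.956, -0.0], [-0.0, 0.0, -1.0]]
force: [1.2, -0.4, -0.2]
finger_gap: 0.0943
grasp_force: 0.0
time: 2.6
eef_pos: [0.4438, 0.3363, 0.1996]
ee_rot: [[0.956, 0.295, -0.001], [0.295, -0.956, -0.001], [-0.002, 0.001, -1.0]]
force: [1.1, 0.1, -0.1]
finger_gap: 0.0773
grasp_force: 0.0
tool d [ 0.0075 -0.0016  0.1226] rotvec [0.05 0.09 0.03] t 2.6 F [ 1.07  0.08 -0.11]
```

Converted, 0.025 m is 0.4, 0.02 m is 0.32.

```bash
echo '[[0.06, [0.12, -0.0256, 0.32], [0, 0, 0]], [0.06, [0, 0, 0.4], [0, 0, 0]], [0.06, [0, 0, 0.4], [0, 0, 0]], [0.06, [0, 0, 0.4], [0, 0, 0]], [0.06, [0, 0, 0.24], [0, 0, 0]]]' | python3 jog.py
echo '[[0.06, [0, 0, 0.2], [0, 0, 0]], [0.06, [0, 0, 0], [0, 0, 0]], [0.06, [0, 0, 0], [0, 0, 0]]]' | python3 jog.py
python3 - <<'E'
from h import *
todo((.4503,.3398,.077),17.1)
for n in("side","top"):
    cv2.imwrite(f"pics/raw_{n}1.png",eyes.grab_frame(n)[:,:,::-1])
s=cv2.imread("pics/raw_side1.png")[145:245,155:275];t=cv2.imread("pics/raw_top1.png")[200:300,160:240]
cv2.imwrite("pics/g1.png",np.hstack([cv2.resize(s,None,fx=4,fy=4,interpolation=2),cv2.resize(t,None,fx=4,fy=4,interpolation=2)]))
E
```

```text
time: 3.22
eef_pos: [0.4502, 0.3387, 0.0877]
ee_rot: [[0.956, 0.292, -0.003], [0.292, -0.956, -0.002], [-0.003, 0.001, -1.0]]
force: [-0.1, 0.5, 0.0]
finger_gap: 0.0599
grasp_force: 0.0
time: 3.6
eef_pos: [0.4517, 0.3409, 0.0785]
ee_rot: [[0.956, 0.294, 0.001], [0.294, -0.956, 0.001], [0.002, -0.0, -1.0]]
force: [0.2, 0.2, 1.0]
finger_gap: 0.0602
grasp_force: 0.0
tool d [-0.0017  0.0006  0.0015] rotvec [-0.02 -0.09 -0.01] t 3.6 F [0.21 0.15 1.  ]
```

View pics/g1.png

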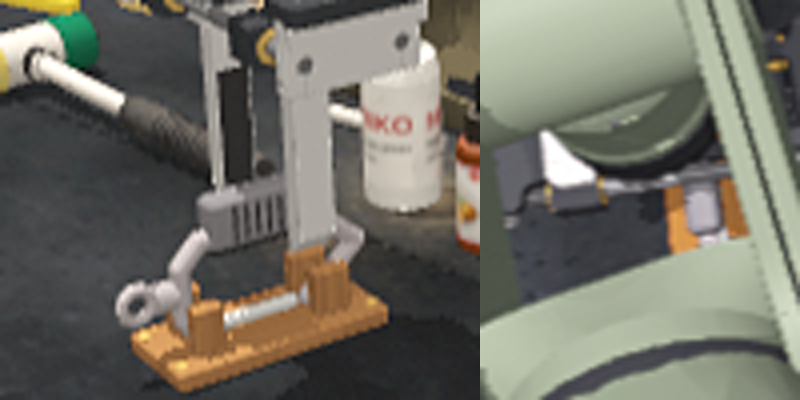

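```bash
python3 - <<'E'
from h import *
s=robot.get_state();R=np.array(s["ee_rot"]);p=np.array(s["eef_pos"])
for dx in(-.008,.008):
  for dy in(.0425,.030):print(dx,dy,(proj("side",p+R@[dx,dy,.019])-[155,145])*4)
# hook grip ends at top near edge for origin shifts
for sh in(-5,-3.5,-2,0):
  print(sh,[((proj("side",q)-[155,145])*4).round(0).tolist() for q in fr((.4421,.3373,.01),17.1,[(-23+sh,-8,72),(39+sh,-8,72),(-70+sh,0,28),(65+sh,0,35)])])
E
```

```text
-0.008 0.0425 [305.38653264 260.85408798]
-0.008 0.03 [291.46263987 251.17069759]
0.008 0.0425 [334.83479782 251.53104221]
0.008 0.03 [320.75759077 242.02632216]
-5 [[208.0, 209.0], [323.0, 176.0], [116.0, 316.0], [363.0, 226.0]]
-3.5 [[211.0, 208.0], [326.0, 175.0], [119.0, 315.0], [365.0, 225.0]]
-2 [[214.0, 208.0], [328.0, 175.0], [122.0, 314.0], [368.0, 224.0]]
0 [[218.0, 207.0], [332.0, 174.0], [126.0, 313.0], [371.0, 223.0]]
```

Converted, -0.0025 m is -0.04, 0.001 m is 0.016.

```bash
echo '[[0.06, [-0.04, 0.016, 0.016], [0, 0, 0]], [0.03, [0, 0, 0], [0, 0, 0]], [0.01, [0, 0, 0], [0, 0, 0]], [0.005, [0, 0, 0], [0, 0, 0]], [0.005, [0, 0, 0], [0, 0, 0]]]' | python3 jog.py 50
echo '[[0.005, [0, 0, 0], [0, 0, 0]], [0.005, [0, 0, 0], [0, 0, 0]], [0.005, [0, 0, 0], [0, 0, 0]]]' | python3 jog.py 50
```

```text
time: 4.32
eef_pos: [0.4489, 0.3389, 0.0768]
ee_rot: [[0.956, 0.294, 0.0], [0.294, -0.956, 0.0], [0.0, -0.0, -1.0]]
force: [0.2, -0.1, -0.8]
finger_gap: 0.0232
grasp_force: 0.0
time: 4.7
eef_pos: [0.4489, 0.339, 0.0768]
ee_rot: [[0.956, 0.294, 0.0], [0.294, -0.956, 0.0], [0.0, -0.0, -1.0]]
force: [0.7, 0.7, 0.1]
finger_gap: 0.0157
grasp_force: 49.8
```

Converted, -0.035 m is -0.56, -0.02 m is -0.32.

```bash
echo '[[0.005, [0, 0, -0.16], [0, 0, 0]], [0.005, [0, 0, -0.32], [0, 0, 0]], [0.005, [0, 0, -0.48], [0, 0, 0]], [0.005, [0, 0, -0.56], [0, 0, 0]], [0.005, [0, 0, -0.4], [0, 0, 0]]]' | python3 jog.py
python3 -c "
from h import *
todo((.5067,.0713,.195),-13.7)"
```

```text
time: 5.32
eef_pos: [0.4493, 0.3388, 0.1987]
ee_rot: [[0.956, 0.294, 0.002], [0.294, -0.956, 0.0], [0.002, 0.0, -1.0]]
force: [-1.1, -0.6, -1.9]
finger_gap: 0.0156
grasp_force: 49.8
tool d [-0.0237  0.2725  0.0038] rotvec [-1.00e-02 -9.00e-02  3.08e+01] t 5.325 F [-1.07 -0.56 -1.86]
```

Converted, 0.045 m is 0.72, -0.004 m is -0.064.

```bash
echo '[[0.005, [-0.064, 0.48, 0], [0, 0, 0]], [0.005, [-0.064, 0.64, 0], [0, 0, 0]], [0.005, [-0.064, 0.72, 0], [0, 0, 0]], [0.005, [-0.064, 0.72, 0], [0, 0, 0]], [0.005, [-0.064, 0.72, 0], [0, 0, 0]]]' | python3 jog.py
echo '[[0.005, [-0.064, 0.64, 0], [0, 0, 0]], [0.005, [0, 0.432, 0], [0, 0, 0]], [0.005, [0, 0, 0], [0, 0, 0.0858]], [0.005, [0, 0, 0], [0, 0, 0.0858]], [0.005, [0, 0, 0], [0, 0, 0.085]]]' | python3 jog.py
echo '[[0.005, [0, 0, 0], [0, 0, 0]], [0.005, [0, 0, 0], [0, 0, 0]]]' | python3 jog.py
python3 - <<'E'
from h import *
todo((.5067,.0713,.195),-13.7)
cv2.imwrite("pics/raw_side2.png",eyes.grab_frame("side")[:,:,::-1]);cv2.imwrite("pics/raw_top2.png",eyes.grab_frame("top")[:,:,::-1])
s=cv2.imread("pics/raw_side2.png")[190:320,220:380];
cv2.imwrite("pics/g2.png",cv2.resize(s,None,fx=4.5,fy=4.5,interpolation=2))
E
```

```text
time: 5.95
eef_pos: [0.4899, 0.1354, 0.197]
ee_rot: [[0.956, 0.294, 0.0], [0.294, -0.956, -0.001], [-0.0, 0.001, -1.0]]
force: [-0.1, -0.1, -2.7]
finger_gap: 0.0154
grasp_force: 49.8
time: 6.58
eef_pos: [0.5055, 0.0714, 0.1969]
ee_rot: [[0.97, -0.243, -0.001], [-0.243, -0.97, -0.001], [-0.001, 0.001, -1.0]]
force: [-0.1, -0.2, -2.6]
finger_gap: 0.0159
grasp_force: 49.8
time: 6.82
eef_pos: [0.5058, 0.0718, 0.1968]
ee_rot: [[0.972, -0.234, -0.0], [-0.234, -0.972, -0.0], [-0.0, 0.0, -1.0]]
force: [0.1, -0.0, -2.2]
finger_gap: 0.0158
grasp_force: 49.8
tool d [0.001  0.0002 0.0018] rotvec [0.02 0.01 0.15] t 6.825 F [ 0.06 -0.03 -2.15]
```

View pics/g2.png

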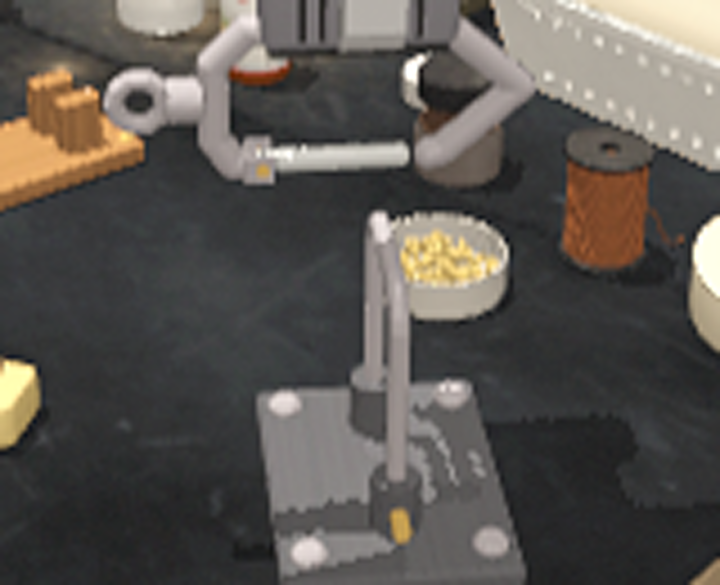

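```bash
python3 - <<'E'
from h import *
s=robot.get_state();R=np.array(s["ee_rot"]);p=np.array(s["eef_pos"])
def H(x,y,z,gx=12,gz=66.8): return p+R@(np.array([x-gx,-y,gz-z])/1000)
c=lambda q:(q-[220,190]+.5)*4.5-.5
for n,P in dict(tail=(-70,0,28),bow=(65,0,32),tip=(25.5,0,5),hinge=(-22,0,5)).items(): print(n,[c(proj("side",H(*P,gx=g))).round(0).tolist() for g in(10,12,14)])
ax=np.array([.972,-.236]);
for bx in(.509,.511,.513,.515):
  for z in(.09,.094,.098):
    m=np.array([bx,.07,z]);print(bx,z,[c(proj("side",m+np.array([.236,.972,0])*k)).round(0).tolist() for k in(.02,0,-.02)],end=" ")
  print()
for z in(.09,.1):
  o=cr(120,93,312,200);q=cr(242,135,312,200);print([atz("top",*i,z) for i in(o,q)])
E
```

```text
tail [[111.0, 109.0], [105.0, 109.0], [98.0, 109.0]]
bow [[541.0, 77.0], [535.0, 77.0], [529.0, 77.0]]
tip [[415.0, 158.0], [409.0, 159.0], [402.0, 159.0]]
hinge [[266.0, 166.0], [260.0, 166.0], [254.0, 167.0]]
0.509 0.09 [[367.0, 252.0], [376.0, 283.0], [384.0, 316.0]] 0.509 0.094 [[368.0, 241.0], [376.0, 273.0], [384.0, 305.0]] 0.509 0.098 [[368.0, 231.0], [376.0, 262.0], [385.0, 295.0]] 
0.511 0.09 [[373.0, 251.0], [381.0, 282.0], [390.0, 315.0]] 0.511 0.094 [[373.0, 240.0], [382.0, 271.0], [390.0, 304.0]] 0.511 0.098 [[373.0, 230.0], [382.0, 261.0], [391.0, 294.0]] 
0.513 0.09 [[379.0, 250.0], [387.0, 281.0], [396.0, 314.0]] 0.513 0.094 [[379.0, 239.0], [387.0, 270.0], [396.0, 303.0]] 0.513 0.098 [[379.0, 229.0], [388.0, 260.0], [396.0, 292.0]] 
0.515 0.09 [[384.0, 249.0], [393.0, 280.0], [402.0, 313.0]] 0.515 0.094 [[384.0, 238.0], [393.0, 269.0], [402.0, 302.0]] 0.515 0.098 [[385.0, 228.0], [393.0, 259.0], [402.0, 291.0]] 
[array([0.51815042, 0.10025678, 0.09      ]), array([0.506724  , 0.03966452, 0.09      ])]
[array([0.51605085, 0.10110126, 0.1       ]), array([0.50474389, 0.04114251, 0.1       ])]
```

Converted, 0.008 m is 0.128, 0.004 m is 0.064.

```bash
echo '[[0.005, [0.024, 0, 0.128], [0, 0, 0]], [0.005, [0, 0, 0.128], [0, 0, 0]], [0.005, [0, 0, 0.064], [0, 0, 0]], [0.005, [0, 0, 0.032], [0, 0, 0]], [0.005, [0, 0, 0], [0, 0, 0]]]' | python3 jog.py
for i in 1; do echo '[[0.005, [0, 0, 0.032], [0, 0, 0]], [0.005, [0, 0, 0.032], [0, 0, 0]], [0.005, [0, 0, 0.032], [0, 0, 0]]]' | python3 jog.py; done
echo '[[0.005, [0, 0, 0.032], [0, 0, 0]], [0.005, [0, 0, 0.032], [0, 0, 0]]]' | python3 jog.py
```

```text
time: 7.55
eef_pos: [0.5073, 0.0715, 0.1746]
ee_rot: [[0.972, -0.237, -0.0], [-0.237, -0.972, 0.0], [-0.0, 0.0, -1.0]]
force: [0.8, -0.3, -2.4]
finger_gap: 0.0156
grasp_force: 49.8
time: 7.92
eef_pos: [0.5074, 0.0715, 0.1687]
ee_rot: [[0.972, -0.237, 0.0], [-0.237, -0.972, 0.0], [0.0, -0.0, -1.0]]
force: [0.1, -0.3, -2.6]
finger_gap: 0.016
grasp_force: 49.8
time: 8.18
eef_pos: [0.5075, 0.0715, 0.1653]
ee_rot: [[0.972, -0.237, 0.0], [-0.237, -0.972, 0.0], [0.0, -0.0, -1.0]]
force: [-2.7, 0.5, 2.4]
finger_gap: 0.0158
grasp_force: 49.8
```

Converted, 0.001 m is 0.016.

```bash
echo '[[0.005, [0, 0, 0.016], [0, 0, 0]]]' | python3 jog.py; echo '[[0.005, [0, 0, 0.016], [0, 0, 0]]]' | python3 jog.py;echo '[[0.005, [0, 0, 0.016], [0, 0, 0]]]' | python3 jog.py
```

```text
time: 8.3
eef_pos: [0.5075, 0.0715, 0.1642]
ee_rot: [[0.972, -0.237, 0.0], [-0.237, -0.972, 0.0], [0.0, -0.0, -1.0]]
force: [-1.8, -0.4, 1.9]
finger_gap: 0.0155
grasp_force: 49.8
time: 8.43
eef_pos: [0.5075, 0.0715, 0.1631]
ee_rot: [[0.972, -0.237, 0.0], [-0.237, -0.972, 0.0], [0.0, -0.0, -1.0]]
force: [-1.8, 1.3, 2.3]
finger_gap: 0.0154
grasp_force: 49.8
time: 8.55
eef_pos: [0.5075, 0.0715, 0.1619]
ee_rot: [[0.972, -0.237, 0.0], [-0.237, -0.972, 0.0], [0.0, -0.0, -1.0]]
force: [-2.8, 0.2, 2.9]
finger_gap: 0.0157
grasp_force: 49.8
```

Converted, 0.002 m is 0.032.

```bash
for i in 1; do echo '[[0.005, [0, 0, 0.032], [0, 0, 0]], [0.005, [0, 0, 0.032], [0, 0, 0]], [0.005, [0, 0, 0.032], [0, 0, 0]]]' | python3 jog.py; done | grep -E "eef|force"
echo '[[0.005, [0, 0, 0.032], [0, 0, 0]], [0.005, [0, 0, 0.032], [0, 0, 0]], [0.005, [0, 0, 0.032], [0, 0, 0]]]' | python3 jog.py| grep -E "eef|force"
echo '[[0.005, [0, 0, 0.032], [0, 0, 0]], [0.005, [0, 0, 0.032], [0, 0, 0]]]' | python3 jog.py
```

```text
eef_pos: [0.5079, 0.0714, 0.1559]
force: [-0.8, 0.2, 5.0]
grasp_force: 49.8
eef_pos: [0.5089, 0.0713, 0.1505]
force: [1.2, -0.8, 5.7]
grasp_force: 49.8
time: 9.55
eef_pos: [0.5096, 0.0712, 0.1472]
ee_rot: [[0.972, -0.237, 0.005], [-0.237, -0.972, -0.001], [0.005, -0.001, -1.0]]
force: [0.6, -0.2, 7.1]
finger_gap: 0.0154
grasp_force: 49.8
```

Converted, 0.0015 m is 0.024.

```bash
echo '[[0.005, [0, 0, 0.024], [0, 0, 0]], [0.005, [0, 0, 0.024], [0, 0, 0]]]' | python3 jog.py| grep -E "eef|^force"
echo '[[0.005, [0, 0, 0.024], [0, 0, 0]], [0.005, [0, 0, 0.024], [0, 0, 0]]]' | python3 jog.py| grep -E "eef|^force"
echo '[[0.005, [0, 0, 0.024], [0, 0, 0]], [0.005, [0, 0, 0.024], [0, 0, 0]]]' | python3 jog.py | grep -E "eef|^force"
```

```text
eef_pos: [0.5095, 0.0712, 0.1442]
force: [1.7, 0.3, 7.0]
eef_pos: [0.5092, 0.0713, 0.1411]
force: [0.5, 0.2, 7.4]
eef_pos: [0.5086, 0.0715, 0.1379]
force: [-1.9, 0.5, 6.1]
```

Converted, 0.0015 m is 0.024.

```bash
echo '[[0.005, [0, 0, 0.024], [0, 0, 0]], [0.005, [0, 0, 0.024], [0, 0, 0]]]' | python3 jog.py| grep -E "eef|^force"
echo '[[0.005, [0, 0, 0.016], [0, 0, 0]], [0.005, [0, 0, 0.016], [0, 0, 0]]]' | python3 jog.py| grep -E "eef|^force"
echo '[[0.005, [0, 0, 0.016], [0, 0, 0]]]' | python3 jog.py | grep -E "eef|^force"
```

```text
eef_pos: [0.5057, 0.0719, 0.1333]
force: [-6.1, 2.2, 1.6]
eef_pos: [0.5069, 0.0714, 0.1307]
force: [0.5, -0.6, -2.2]
eef_pos: [0.5073, 0.0714, 0.1302]
force: [-0.5, 0.3, -1.6]
```

Converted, -0.003 m is -0.048, -0.0025 m is -0.04.

```bash
echo '[[0.005, [0, 0, -0.048], [0, 0, 0]], [0.005, [0, 0, -0.04], [0, 0, 0]], [0.005, [0, 0, 0], [0, 0, 0]]]' | python3 jog.py| grep -E "eef|^force"
echo '[[0.005, [-0.096, 0, 0], [0, 0, 0]], [0.005, [-0.096, 0, 0], [0, 0, 0]], [0.005, [-0.096, 0, 0], [0, 0, 0]], [0.005, [-0.048, 0, 0], [0, 0, 0]], [0.005, [0, 0, 0], [0, 0, 0]]]' | python3 jog.py| grep -E "eef|^force"
python3 - <<'E'
from h import *
s=eyes.grab_frame("side")[:,:,::-1][190:320,220:380];
cv2.imwrite("pics/g3.png",cv2.resize(s,None,fx=4.5,fy=4.5,interpolation=2))
E
```

```text
eef_pos: [0.5079, 0.0715, 0.1368]
force: [-0.4, 0.1, -3.4]
eef_pos: [0.4868, 0.0765, 0.1363]
force: [-0.1, 0.5, -2.1]
```

View pics/g3.png

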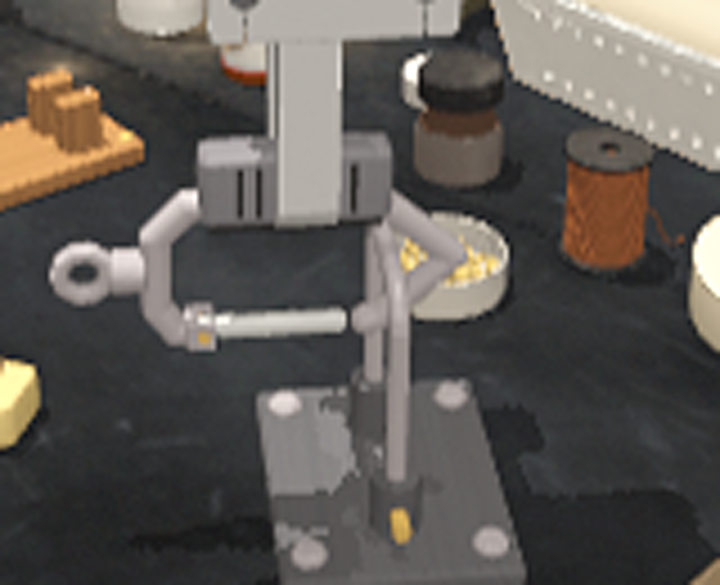

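The gate is shut (its tip is at about (345,320)) and the bar runs inside the loop at about (385,250), so I can tug.

Converted, -0.002 m is -0.032, -0.001 m is -0.016.

```bash
echo '[[0.005, [-0.032, 0, 0], [0, 0, 0]], [0.005, [-0.032, 0, 0], [0, 0, 0]], [0.005, [-0.016, 0, 0], [0, 0, 0]]]' | python3 jog.py| grep -E "eef|^force"
echo '[[0.005, [-0.016, 0, 0], [0, 0, 0]]]' | python3 jog.py| grep -E "eef|^force"
echo '[[0.005, [-0.016, 0, 0], [0, 0, 0]]]' | python3 jog.py| grep -E "eef|^force"
```

```text
eef_pos: [0.482, 0.0776, 0.1362]
force: [-0.4, 0.2, -2.1]
eef_pos: [0.4811, 0.0779, 0.1362]
force: [0.8, 0.6, -1.7]
eef_pos: [0.4801, 0.0781, 0.1362]
force: [0.6, 0.2, -2.0]
```

Converted, -0.001 m is -0.016.

```bash
echo '[[0.005, [-0.016, 0, 0], [0, 0, 0]]]' | python3 jog.py| grep -E "eef|^force"
```

```text
eef_pos: [0.4793, 0.0783, 0.1363]
force: [0.2, -1.1, -1.9]
```

Converted, -0.001 m is -0.016.

```bash
echo '[[0.005, [-0.016, 0, 0], [0, 0, 0]]]' | python3 jog.py| grep -E "eef|^force"
echo '[[0.005, [-0.008, 0, 0], [0, 0, 0]]]' | python3 jog.py| grep -E "eef|^force"
```

```text
eef_pos: [0.4788, 0.0785, 0.1365]
force: [1.6, -0.1, -1.8]
eef_pos: [0.4786, 0.0786, 0.1367]
force: [2.3, -0.3, -1.4]
```

Converted, -0.0005 m is -0.008.

```bash
echo '[[0.005, [-0.008, 0, 0], [0, 0, 0]]]' | python3 jog.py| grep -E "eef|^force"
echo '[[0.005, [-0.008, 0, 0], [0, 0, 0]]]' | python3 jog.py| grep -E "eef|^force"
```

```text
eef_pos: [0.4783, 0.0787, 0.1368]
force: [2.1, -1.8, -1.6]
eef_pos: [0.478, 0.0788, 0.1369]
force: [3.6, -1.2, -1.6]
```

Converted, -0.0008 m is -0.0128.

```bash
echo '[[0.005, [-0.0128, 0, 0], [0, 0, 0]]]' | python3 jog.py| grep -E "eef|^force"
echo '[[0.005, [-0.0128, 0, 0], [0, 0, 0]]]' | python3 jog.py| grep -E "eef|^force"
```

```text
eef_pos: [0.4777, 0.0788, 0.137]
force: [6.1, -2.2, -2.0]
eef_pos: [0.4775, 0.0789, 0.1371]
force: [7.4, -2.7, -3.5]
```

Converted, -0.0008 m is -0.0128.

```bash
echo '[[0.005, [-0.0128, 0, 0], [0, 0, 0]]]' | python3 jog.py| grep -E "eef|^force"
echo '[[0.005, [-0.008, 0, 0], [0, 0, 0]]]' | python3 jog.py| grep -E "eef|^force"
```

```text
eef_pos: [0.4773, 0.0789, 0.1371]
force: [9.2, -2.1, -4.4]
eef_pos: [0.4772, 0.0789, 0.1371]
force: [9.6, -2.9, -5.7]
```

Converted, 0.0015 m is 0.024, 0.001 m is 0.016.

```bash
echo '[[0.005, [0, 0, 0], [0, 0, 0]], [0.005, [0, 0, 0], [0, 0, 0]], [0.005, [0, 0, 0], [0, 0, 0]], [0.005, [0, 0, 0], [0, 0, 0]]]' | python3 jog.py| grep -E "eef|^force|grasp"
echo '[[0.005, [0.016, 0, 0], [0, 0, 0]], [0.005, [0.016, 0, 0], [0, 0, 0]], [0.005, [0.024, 0, 0], [0, 0, 0]], [0.005, [0, 0, 0], [0, 0, 0]]]' | python3 jog.py| grep -E "eef|^force"
```

```text
eef_pos: [0.4772, 0.0789, 0.1371]
force: [9.3, -2.1, -5.6]
grasp_force: 50.0
eef_pos: [0.4778, 0.0788, 0.1369]
force: [1.8, -0.1, 4.1]
```

Converted, -0.04 m is -0.64, -0.03 m is -0.48.

```bash
echo '[[0.094, [0, 0, 0], [0, 0, 0]], [0.094, [0, 0, 0], [0, 0, 0]], [0.094, [0, 0, 0], [0, 0, 0]], [0.094, [0, 0, 0], [0, 0, 0]], [0.094, [0, 0, 0], [0, 0, 0]]]' | python3 jog.py
echo '[[0.094, [0, 0, -0.32], [0, 0, 0]], [0.094, [0, 0, -0.48], [0, 0, 0]], [0.094, [0, 0, -0.64], [0, 0, 0]], [0.094, [0, 0, -0.64], [0, 0, 0]], [0.094, [0, 0, 0], [0, 0, 0]]]' | python3 jog.py
echo '[[0.094, [0, 0, 0], [0, 0, 0]], [0.094, [0, 0, 0], [0, 0, 0]], [0.094, [0, 0, 0], [0, 0, 0]], [0.094, [0, 0, 0], [0, 0, 0]], [0.094, [0, 0, 0], [0, 0, 0]]]' | python3 jog.py | grep -E "gap|eef"
python3 - <<'E'
from h import *
s=eyes.grab_frame("side")[:,:,::-1][170:330,200:400];
cv2.imwrite("pics/g4.png",cv2.resize(s,None,fx=3.7,fy=3.7,interpolation=2))
E
```

```text
time: 15.35
eef_pos: [0.4772, 0.0788, 0.1361]
ee_rot: [[0.972, -0.237, -0.0], [-0.237, -0.972, 0.0], [-0.0, 0.0, -1.0]]
force: [-0.2, 0.8, 0.1]
finger_gap: 0.0624
grasp_force: 0.0
time: 15.98
eef_pos: [0.4798, 0.0788, 0.2702]
ee_rot: [[0.972, -0.237, 0.008], [-0.237, -0.972, -0.0], [0.008, -0.002, -1.0]]
force: [0.6, 0.2, 0.1]
finger_gap: 0.094
grasp_force: 0.0
eef_pos: [0.4773, 0.0788, 0.2659]
finger_gap: 0.0938
```

View pics/g4.png

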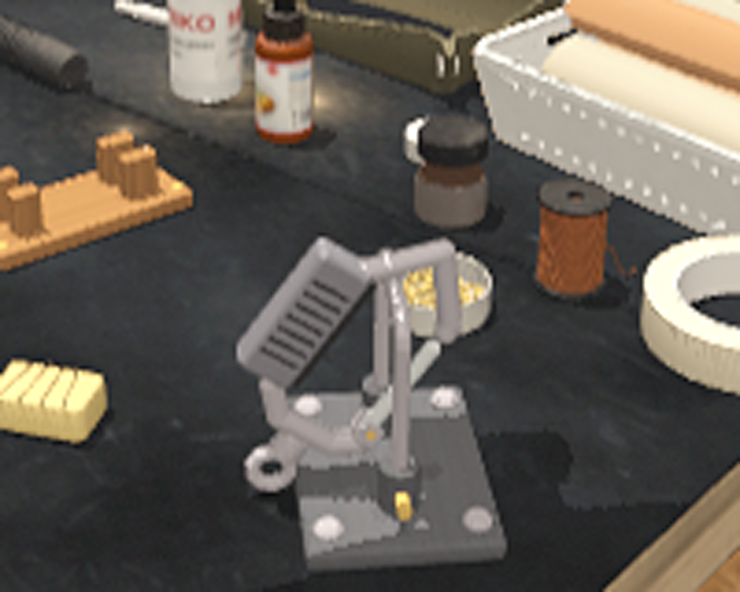

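The bar is inside the loop at about (390,270), the gate is shut, with its tip at (437,345), and the tail eye is down at (270,468). The bystanders haven't moved.

```bash
echo '[[0.094, [0, 0, 0], [0, 0, 0]], [0.094, [0, 0, 0], [0, 0, 0]], [0.094, [0, 0, 0], [0, 0, 0]], [0.094, [0, 0, 0], [0, 0, 0]], [0.094, [0, 0, 0], [0, 0, 0]]]' | python3 jog.py | grep time
python3 - <<'E'
from h import *
a=eyes.grab_frame("side").astype(int);[eyes.grab_frame("top") for _ in range(6)];b=eyes.grab_frame("side").astype(int)
print(abs(a-b)[230:310,260:340].max(), robot.job_done())
E
```

```text
time: 17.27
the job is handed in; nothing more can be done
5 None
```

I clipped the snap hook onto the anchor bar, tugged it at about 10 N, released it with its tail down, and handed the job in at about 18 s; no verdict was returned, but the last frames showed the gate shut, the hook still and the bystanders in place.

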